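Stroke down the hold-down leaves of a soldering plate

ROBOT

A 6-joint arm with a two-finger parallel gripper is mounted at the origin on the work surface. World frame = base frame: x ahead of the robot, y to its left, z up, the work surface at z = 0. Lengths are in m, angles in degrees, forces in N, time in s.
With the tool pointing down it reaches from about 0.375 to 0.75 m from the base axis. Payload 9 kg.
Tool frame: the origin (TCP) lies between the finger pads; the fingertips stand 22 mm ahead of it and the grasp point (between the pads) lies 3 mm ahead of it; z points along the fingers, y is the direction in which the jaws open and shut (so a half turn about z gives the same grasp; the last joint's range is limited). The gripper opens to 85 mm and grips with 20 to 120 N. Pads are 22 mm wide; open, the fingers measure 114 mm over their backs; the gripper's body (76 mm by 85 mm) begins 54 mm behind the grasp point. The pads swing forward as they close: fully open they stand 13 mm farther back than shut.
Start: joints at [50.724, 5.964, 5.575, 89.605, 0, 77.527], TCP at [0.271, 0.536, 0.253] pointing down, gripper open.
Joint ranges: [-171.21, 171.21], [-48.23, 106.86], [-62.78, 66.21], [-105.2, 120.99], [-86.42, 89.51], [-180, 180]. Speed limits (degrees/s): [127.2, 127.2, 147.25, 180, 180, 180].

INTERFACE

Orientations are given as [roll, pitch, yaw] about the fixed x, y, z axes, in that order (R = Rz(yaw) Ry(pitch) Rx(roll)).
In Python, from cell import arm, viewer gives the robot as it stands.
- The arm moves only by the shell command python3 -m handwheel 'ROWS'. ROWS is JSON, one flat list of numbers, 7 for each row, row after row: the closure in counts, from 0 (fully open) to 255 (shut), then the shift along the tool's x, y, z in mm, then the turn, a rotation vector about the tool's x, y, z in degrees. A call has 1 to 12 rows; each row is the pose to reach, as a shift and turn from the pose commanded when the call began, along the tool's axes at that moment; what a row does not reach only later rows make up. A row lasts 1/10 s, in which the tool goes at most 50 mm and 8.59 degrees, less where a joint would pass 70% of its speed; a pose out of reach is approached as far as the arm can. A call with a gripper value outside its range is refused whole. The fingers move at their own pace and stop on an object; the grip force is fixed at half the most. Time passes only in rows, so rows that repeat a pose let the fingers close. It gives the time, the measured TCP pose, the force and the opening at its end, in the units of the state.
- arm.get_state(): the state, without advancing time (a new reading comes with each control period).
- viewer.grab_frame(name): name is "side" or "top" or "wrist"; returns a dict with "img" (480x640x3 uint8, blue, green, red), "mtx" (3x3 intrinsics, pixels), "cam_to_world" (4x4, takes a point from camera to world coordinates). Camera axes: x right, y up, looking along -z (the intrinsics and any distortion apply to the point x, -y, -z); pixel columns grow to the right and rows downward; lengths in m; the calibration is good to about 2 mm. A picture is of the moment at which its call begins. There is no depth.
- arm.sign_off(): hands the job in, once; it reports no verdict.
The state is a dict: "time": time; "joint_positions": joint angles; "qd": joint speeds; "joint_efforts": joint torques, N m; "tcp_pos": TCP position; "eef_rot": TCP orientation; "ft_force": force on the tool from outside, world axes, zero at the start; "wrist_torque": the same for the moment, N m; "opening": finger opening in m.
Only numpy, scipy, OpenCV 4.12 (cv2) and the standard library are available. Lean on these libraries where they do the work, as an engineer would, in place of code of your own. Each camera call takes 0.05 s, during which the arm holds its last target.

TASK

The four steel hold-down leaves on the round brass soldering plate are standing up: starting behind the hinge of the first leaf, run the tips of the closed fingers lightly along the arc of leaves, from hinge to free end, so that each in turn is pressed down flat, first to last, in one pass. Keep the fingertips low over the row until the last leaf is down, then lift clear. Pick nothing up, do not bend a leaf back, do not push the plate out of place, and leave the flux pot, the spool, the tray and the iron alone.

Things in the scene. Friction and masses are not known exactly. Their poses are not given: they have to be found in the camera images.
- plate: Round brass plate, 240 mm across, 6 mm thick, about 1.9 kg, loose on a fixed 4 mm black rubber mat; flat dark dots. Origin: centre of its underside, z up. Four steel leaves stand on it in a row on an arc of radius 90 mm about its centre, running counter-clockwise from above (leaf 1 to 4); the rest of that circle is bare. Top face 6 mm above the origin; flat leaves and the hinge feet (dark, 37 mm across, at each hinge) reach 10 mm.
- leaf1 (a joint): Angle of leaf 1 (first: no leaf behind its hinge), a steel tongue 34 x 22 x 3 mm hinged across one end, free end pointing on along the arc: 0 = flat, grows as the free end rises. Starts at 0.45 to 0.85. Friction hinge (0.012 N m): stays where left; yields to a few N. A fingertip sliding from hinge to free end a few mm above the flat height presses it down.
- leaf1_hinge (a point): Middle of the hinge of leaf 1, on its axis, 8.5 mm above the plate's underside, on the 90 mm arc at -0.940 rad about the plate's z from the plate's x axis. Its x axis points along the leaf to the free end.
- leaf1_tip (a point): Middle of the free end of leaf 1, 34 mm from the hinge, at half the leaf's thickness. With the leaf flat it lies on the 90 mm arc, 0.380 rad past the hinge.
- leaf2 (a joint): Angle of leaf 2, a steel tongue 34 x 22 x 3 mm hinged across one end, free end pointing on along the arc: 0 = flat, grows as the free end rises. Starts at 0.45 to 0.85. Friction hinge (0.012 N m): stays where left; yields to a few N. A fingertip sliding from hinge to free end a few mm above the flat height presses it down.
- leaf2_hinge (a point): Middle of the hinge of leaf 2, on its axis, 8.5 mm above the plate's underside, on the 90 mm arc at -0.440 rad about the plate's z from the plate's x axis. Its x axis points along the leaf to the free end.
- leaf2_tip (a point): Middle of the free end of leaf 2, 34 mm from the hinge, at half the leaf's thickness. With the leaf flat it lies on the 90 mm arc, 0.380 rad past the hinge.
- leaf3 (a joint): Angle of leaf 3, a steel tongue 34 x 22 x 3 mm hinged across one end, free end pointing on along the arc: 0 = flat, grows as the free end rises. Starts at 0.45 to 0.85. Friction hinge (0.012 N m): stays where left; yields to a few N. A fingertip sliding from hinge to free end a few mm above the flat height presses it down.
- leaf3_hinge (a point): Middle of the hinge of leaf 3, on its axis, 8.5 mm above the plate's underside, on the 90 mm arc at 0.060 rad about the plate's z from the plate's x axis. Its x axis points along the leaf to the free end.
- leaf3_tip (a point): Middle of the free end of leaf 3, 34 mm from the hinge, at half the leaf's thickness. With the leaf flat it lies on the 90 mm arc, 0.380 rad past the hinge.
- leaf4 (a joint): Angle of leaf 4 (last), a steel tongue 34 x 22 x 3 mm hinged across one end, free end pointing on along the arc: 0 = flat, grows as the free end rises. Starts at 0.45 to 0.85. Friction hinge (0.012 N m): stays where left; yields to a few N. A fingertip sliding from hinge to free end a few mm above the flat height presses it down.
- leaf4_hinge (a point): Middle of the hinge of leaf 4, on its axis, 8.5 mm above the plate's underside, on the 90 mm arc at 0.560 rad about the plate's z from the plate's x axis. Its x axis points along the leaf to the free end.
- leaf4_tip (a point): Middle of the free end of leaf 4, 34 mm from the hinge, at half the leaf's thickness. With the leaf flat it lies on the 90 mm arc, 0.380 rad past the hinge.
- pot: Small white plastic flux pot, loose, 40 mm across, 26 mm tall, standing on the plate inside the arc, near the plate's centre; origin: centre of its underside. Leave it alone.
- spool: Green solder spool, loose, 52 mm across, 48 mm tall, standing on the mat beside the plate; origin: centre of its underside. Leave it alone.
- tray: Grey open tray of chain links, loose, 70 x 70 x 22 mm, on the mat on the other side of the plate; origin: centre of its underside. Leave it alone.
- iron: Soldering iron (cold), loose, about 163 mm long and 20 mm high, lying along its y axis on the mat beyond the plate; origin: underside, at the collar in front of the handle. Leave it alone.
Things that resemble listed ones, but are neither listed nor needed, are in the scene too. There is more than one size of the plate; the job needs the largest.

How it is judged (in metres and radians):
On the way, in this order (a step that is already met when the one before it is completed fails the run):
1. leaf 1 is pressed down flat while all those after it still stand (value of joint leaf1 below 0.17 rad and value of joint each of leaf2, leaf3, leaf4 above 0.17 rad), for 0.1 s.
2. leaf 2 is pressed down flat while all those after it still stand (value of joint leaf2 below 0.17 rad and value of joint each of leaf3, leaf4 above 0.17 rad), for 0.1 s.
3. leaf 3 is pressed down flat while all those after it still stand (value of joint leaf3 below 0.17 rad and value of joint leaf4 above 0.17 rad), for 0.1 s.
4. leaf 4 is pressed down flat (value of joint leaf4 below 0.17 rad), for 0.1 s.
At the end, for the whole second after the job is handed in: All four leaves lie flat (each within 0.17 rad, free end at most about 6 mm above its flat place), pressed down in order 1 to 4; the plate is at rest within 20 mm of where it was (30 mm at the first hinge); pot, spool, tray and iron within 25 mm of their places, pot upright (value of joint each of leaf1, leaf2, leaf3, leaf4 below 0.17 rad and distance of plate from where it was at the start of the episode below 0.02 m and distance of leaf1_hinge from where it was at the start of the episode below 0.03 m and distance of each of pot, spool, tray, iron from where it was at the start of the episode below 0.025 m and angle between pot's own z axis and vertical below 0.2 rad and linear speed of plate below 0.01 m/s); the robot touches nothing.
It fails at once if after leaf 1 is flat and before leaf 4 is, the fingers leave the row (grasp point over 60 mm above the plate underside, or not 50 to 130 mm from its centre) (value of joint leaf1 below 0.17 rad and value of joint leaf4 above 0.17 rad and (z of the grasp point in the frame of plate above 0.06 m or horizontal distance between the grasp point and plate above 0.13 m or horizontal distance between the grasp point and plate below 0.05 m)).
It fails at once if a leaf is bent back (past 1.1 rad) (value of joint any of leaf1, leaf2, leaf3, leaf4 above 1.1 rad).
It fails at once if the fingers press the plate or its leaves with more than 25 N (contact force between the fingers and plate above 25 N).
It fails at once if the plate is pushed out of place (20 mm), turned (30 mm at the first hinge), lifted or tipped (distance of plate from where it was at the start of the episode above 0.02 m or distance of leaf1_hinge from where it was at the start of the episode above 0.03 m or angle between plate's own z axis and vertical above 0.08 rad).
It fails at once if the pot, spool, tray or iron is moved by more than 25 mm, lifted or tipped over (distance of any of pot, spool, tray, iron from where it was at the start of the episode above 0.025 m or angle between pot's own z axis and vertical above 0.3 rad).
It also fails if it takes over 48 s, if anything falls off the work surface, if the arm or the gripper's body presses on something with over 40 N, if the wrist force passes 120 N, or if a joint passes its speed limit or range.

## Working session

There is one attempt and no reset: what is moved stays moved. The work goes in short steps, Python scripts to look and compute and a shell command to move; the robot and the scene stay as the last step left them, time stands still between calls to the robot, and variables do not carry over. Pictures are saved under pics/ and viewed, and the job is handed in when it is done.

```bash
ls; mkdir -p pics; python3 - <<'E'
from cell import arm, viewer
import cv2, numpy as np
print(arm.get_state())
for n in("side","top","wrist"):
    f=viewer.grab_frame(n); cv2.imwrite(f"pics/{n}0.png",f["img"]); print(n,f["mtx"].round(1).tolist(),f["cam_to_world"].round(4).tolist(), [k for k in f])
E
```

```text
pics
{'time': 0.0, 'joint_positions': array([5.07218519e+01, 5.99720718e+00, 5.52475456e+00, 8.96053420e+01,
       1.56001519e-03, 7.75272870e+01]), 'qd': array([-0.04129666,  0.01068445,  0.04406053,  0.16398585, -0.02655891,
        0.04086024]), 'joint_efforts': array([-7.46889714e-05, -5.56934953e+01,  5.03646827e+01,  1.72061246e-02,
       -3.19204455e-04,  1.49200417e-05]), 'tcp_pos': array([0.27034837, 0.53528203, 0.2525146 ]), 'eef_rot': array([-1.79924378e+02, -1.83248654e-02,  1.53194552e+02]), 'ft_force': array([-0.09453086,  0.35997153, -0.22795336]), 'wrist_torque': array([ 0.02752322, -0.02478872, -0.01249721]), 'opening': 0.0853025165214695}
side [[523.9, 0.0, 314.1], [0.0, 523.9, 232.7], [0.0, 0.0, 1.0]] [[0.956, 0.1587, -0.2466, 0.306], [-0.2931, 0.537, -0.791, -0.9298], [0.0069, 0.8285, 0.5599, 0.7518], [0.0, 0.0, 0.0, 1.0]] ['img', 'mtx', 'cam_to_world']
top [[539.8, 0.0, 324.1], [0.0, 539.8, 235.2], [0.0, 0.0, 1.0]] [[-0.0088, 0.9906, -0.1365, 0.4663], [-0.9999, -0.0074, 0.0102, 0.097], [0.0091, 0.1366, 0.9906, 1.1466], [0.0, 0.0, 0.0, 1.0]] ['img', 'mtx', 'cam_to_world']
wrist [[366.5, 0.0, 323.3], [0.0, 366.5, 245.4], [0.0, 0.0, 1.0]] [[0.4498, -0.8483, -0.2795, 0.1985], [0.8931, 0.4268, 0.1418, 0.5726], [-0.001, -0.3134, 0.9496, 0.3728], [0.0, 0.0, 0.0, 1.0]] ['img', 'mtx', 'cam_to_world']
```

View pics/top0.png

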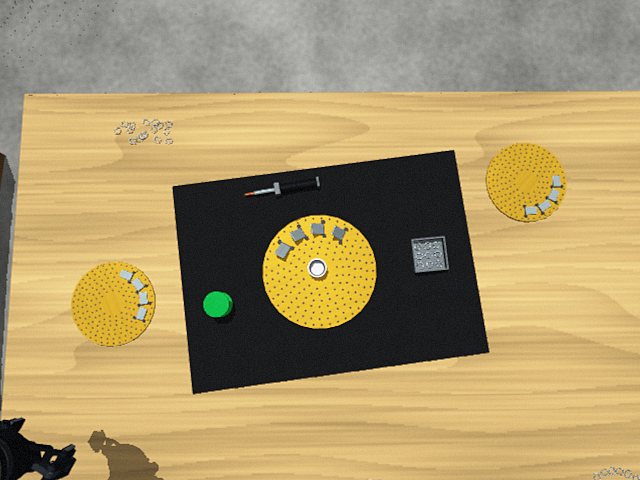

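View pics/side0.png

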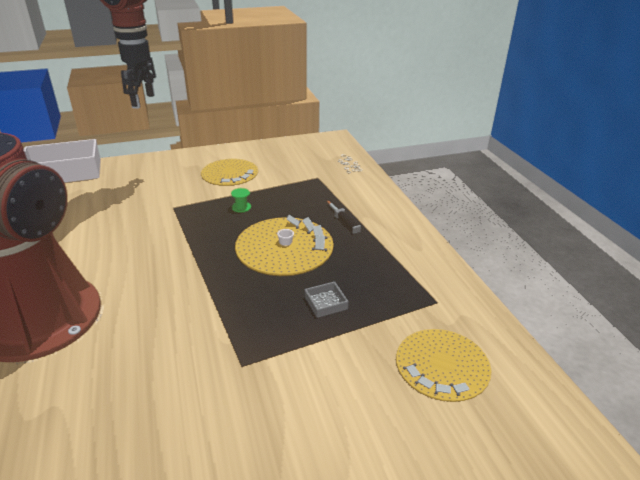

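View pics/wrist0.png

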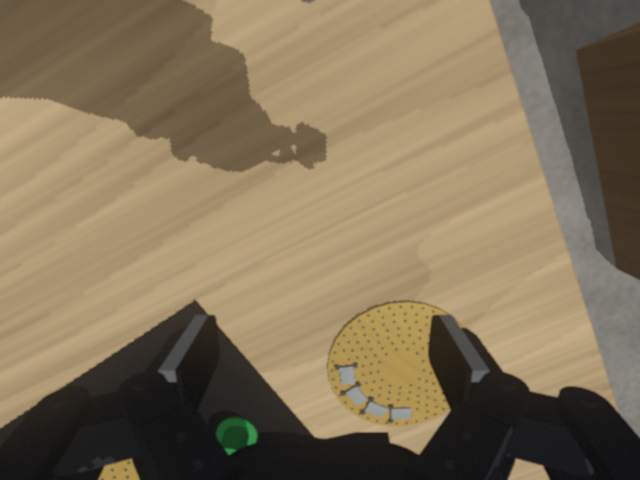

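```bash
python3 - <<'E'
import cv2
a=cv2.imread("pics/top0.png")[205:335,250:390]; cv2.imwrite("pics/top0c.png",cv2.resize(a,None,fx=5,fy=4.6 and 5,interpolation=cv2.INTER_CUBIC)[:600])
a=cv2.imread("pics/side0.png")[200:290,220:350]; cv2.imwrite("pics/side0c.png",cv2.resize(a,None,fx=6,fy=6,interpolation=cv2.INTER_CUBIC))
E
cat > h.py <<'E'
import numpy as np, cv2, json
from cell import arm, viewer
def ray(f,px):
    p=cv2.undistortPoints(np.array([[px]],float),f["mtx"],None)[0,0] 
    T=f["cam_to_world"]; d=T[:3,:3]@np.array([p[0],-p[1],-1.]); return T[:3,3],d
def onz(f,px,z):
    o,d=ray(f,px); return o+d*(z-o[2])/d[2]
def tri(obs):
    A=np.zeros((3,3));b=np.zeros(3)
    for f,px in obs:
        o,d=ray(f,px); d=d/np.linalg.norm(d);P=np.eye(3)-np.outer(d,d);A+=P;b+=P@o
    x=np.linalg.solve(A,b); r=[np.linalg.norm((np.eye(3)-np.outer(d/np.linalg.norm(d),d/np.linalg.norm(d)))@(x-o)) for o,d in [ray(*q) for q in obs]]
    return x,r
def proj(f,p):
    T=f["cam_to_world"];c=T[:3,:3].T@(np.array(p)-T[:3,3]);u=f["mtx"]@np.array([c[0],-c[1],-c[2]]);return u[:2]/u[2]
E
```

```text
(no output)
```

View pics/top0c.png

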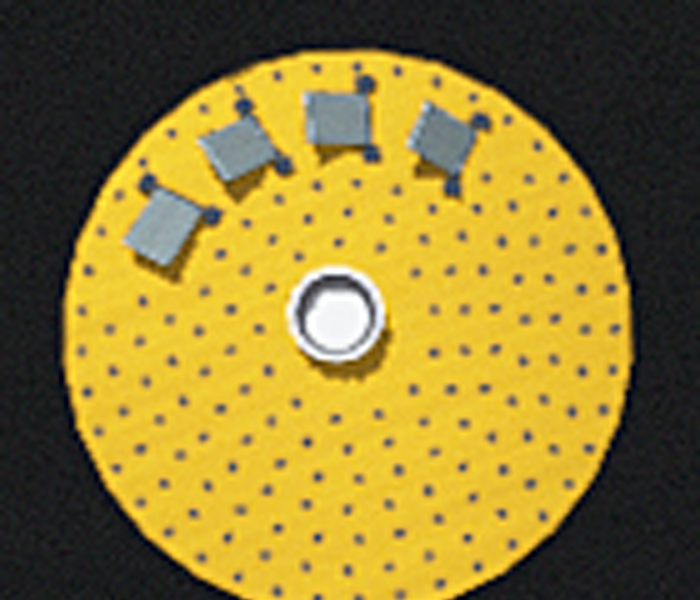

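View pics/side0c.png

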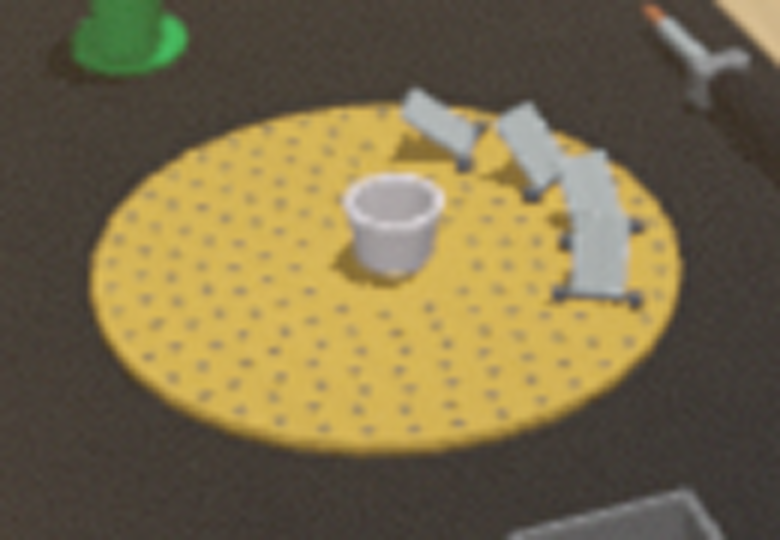

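```bash
python3 - <<'E'
from h import *
F={n:viewer.grab_frame(n) for n in("top","side")}
C={}
for n,seed in(("top",(320,300)),("side",(285,262))):
    im=F[n]["img"]; hsv=cv2.cvtColor(im,cv2.COLOR_BGR2HSV)
    m=((hsv[...,0]>12)&(hsv[...,0]<32)&(hsv[...,1]>110)&(hsv[...,2]>90)).astype(np.uint8)
    m=cv2.morphologyEx(m,cv2.MORPH_CLOSE,np.ones((5,5)))
    k,l=cv2.connectedComponents(m); mm=(l==l[seed[1],seed[0]]).astype(np.uint8)
    c=max(cv2.findContours(mm,0,1)[0],key=cv2.contourArea); h=cv2.convexHull(c)
    pts=h[:,0].astype(float)
    if n=="top":
        # back-project to plate top z=.010, fit circle
        w=np.array([onz(F[n],p,0.010)[:2] for p in pts])
        A=np.c_[2*w,np.ones(len(w))]; s=np.linalg.lstsq(A,(w**2).sum(1),rcond=None)[0]
        r=np.sqrt(s[2]+s[0]**2+s[1]**2); print(n,s[:2],r)
    else:
        w=np.array([onz(F[n],p,0.010)[:2] for p in pts])
        A=np.c_[2*w,np.ones(len(w))]; s=np.linalg.lstsq(A,(w**2).sum(1),rcond=None)[0]
        r=np.sqrt(s[2]+s[0]**2+s[1]**2); print(n,s[:2],r)
    C[n]=s[:2]
ft=np.array([[481,122],[453,187],[366,85],[373,155],[243,106],[284,166],[148,183],[212,215]])/5+[250,205]-0.4
W=np.array([onz(F["top"],p,0.0125)[:2] for p in ft]); c=C["top"]
H=(W[::2]+W[1::2])/2
for i in range(4):
    d=H[i]-c; a=np.arctan2(d[1],d[0]); print(i+1,H[i],"r",np.hypot(*d),"yaw",a-(-.94+.5*i), "feet gap",np.linalg.norm(W[2*i]-W[2*i+1]))
# side hinge feet leaf1 for height check
fs=np.array([[560,293],[634,299]])/6+[220,200]-0.4
for k in(0,1):
    pass
for a,b in((1,0),(0,1)): print(tri([(F["top"],ft[a]),(F["side"],fs[b])]))
fs4=np.array([[464,162],[478,130]])/6+[220,200]-.4
print(tri([(F["top"],ft[7]),(F["side"],fs4[0])]),tri([(F["top"],ft[6]),(F["side"],fs4[1])]))
for n,p in(("pot",(337/5+250,315/5+205)),):
    print(n,onz(F["top"],p,.036))
print("iron/spool/tray",onz(F["top"],(218,304),.05),onz(F["top"],(430,254),.02),onz(F["top"],(283,187),.02))
E
```

```text
top [0.54806391 0.09653434] 0.1201847916850453
side [0.54720774 0.0932703 ] 0.12254351595746876
1 [0.62168441 0.04519521] r 0.08975346303867143 yaw 0.3310559856272609 feet gap 0.030334601842016255
2 [0.63679421 0.08644851] r 0.0893016835124899 yaw 0.3268174615470912 feet gap 0.030217954270214585
3 [0.63025319 0.13150384] r 0.08931933563272659 yaw 0.3422730545358747 feet gap 0.03111607848621192
4 [0.60358314 0.16688889] r 0.08962225058389323 yaw 0.34271561474540124 feet gap 0.03039454246518623
(array([0.60847299, 0.05118213, 0.01217715]), [np.float64(0.0006296273453758193), np.float64(0.0006296273453760843)])
(array([0.63602971, 0.0389519 , 0.01205476]), [np.float64(0.00041060752895229885), np.float64(0.00041060752895234444)])
(array([0.59697477, 0.15326482, 0.01297732]), [np.float64(0.00036957427465155785), np.float64(0.000369574274651601)]) (array([0.61102372, 0.18058374, 0.00981046]), [np.float64(0.00018209656540456044), np.float64(0.00018209656540449913)])
pot [0.5512815  0.09993578 0.036     ]
iron/spool/tray [0.47932218 0.30036411 0.05      ] [ 0.58003719 -0.13673019  0.02      ] [0.72594213 0.17207542 0.02      ]
```

The big plate is in the mat's middle (top px 320,271). Leaf 1 is at the right end of the row, with its hinge feet at top px ~(346,229) and (341,242); leaf 4 is at the left end. The fit gives a centre of (0.548, 0.0965), radius 120.2 mm, and hinges at r ≈ 89.5 mm, with plate yaw ≈ 0.336 rad. The feet triangulate to z ≈ 12 mm, which is consistent. Next I work out the approach.

```bash
cat >> h.py <<'E'
from scipy.spatial.transform import Rotation as Ro
CEN=np.array([.548,.0965]); YAW=.336
def down(yaw): return Ro.from_euler("xyz",[180,0,yaw],degrees=True)
def arc(phi,z,r=.09):
    return np.r_[CEN+r*np.array([np.cos(phi),np.sin(phi)]),z], np.degrees(phi)+90
def rel(p,yaw,s=None):
    s=s or arm.get_state(); R=Ro.from_euler("xyz",s["eef_rot"],degrees=True)
    return np.r_[R.inv().apply(p-s["tcp_pos"])*1000,(R.inv()*down(yaw)).as_rotvec(degrees=True)].round(1).tolist()
E
python3 - <<'E'
from h import *
p,y=arc(-.88,.13); print(p,y)
s=arm.get_state()
print(rel(s["tcp_pos"]*.5+np.r_[p[:2],.2]*.5,(153.2+y)/2))
E
```

```text
[0.6053436 0.0271335 0.13     ] 39.57971402848756
[-264.1, -151.3, 26.5, -0.0, 0.0, 56.8]
```

```bash
python3 -m handwheel '[255,-22,-13,2,0,0,5, 255,-48,-28,5,0,0,10, 255,-75,-43,8,0,0,16, 255,-102,-58,10,0,0,22, 255,-129,-74,13,0,0,28, 255,-156,-89,16,0,0,34, 255,-183,-105,18,0,0,40, 255,-210,-120,21,0,0,45, 255,-235,-135,24,0,0,50, 255,-255,-146,26,0,0,54, 255,-264,-151,26,0,0,57, 255,-264,-151,26,0,0,57]'; python3 - <<'E'
from h import *
p,y=arc(-.88,.13); print(arm.get_state()["joint_positions"],rel(p,y))
E
```

```text
time: 1.45
tcp_pos: [0.4387, 0.2807, 0.2271]
eef_rot: [-180.0, 0.0, 96.0]
ft_force: [-0.6, 0.5, 1.0]
opening: -0.0005
[ 1.82024702e+01 -8.11709352e+00 -1.10658663e+01  8.70586182e+01
 -7.90035876e-03  1.02167027e+02] [-269.6, 139.0, 97.2, -0.0, 0.0, 56.5]
```

```bash
python3 -m handwheel '[255,-20,10,7,0,0,5, 255,-46,24,17,0,0,10, 255,-74,38,27,0,0,16, 255,-102,52,37,0,0,22, 255,-130,67,47,0,0,28, 255,-158,81,57,0,0,34, 255,-186,96,67,0,0,40, 255,-214,110,77,0,0,45, 255,-240,124,86,0,0,50, 255,-260,134,94,0,0,54, 255,-270,139,97,0,0,56.5, 255,-270,139,97,0,0,56.5]'; python3 - <<'E'
from h import *
p,y=arc(-.88,.13); print(arm.get_state()["joint_positions"],rel(p,y))
for n in("wrist","top"):
    f=viewer.grab_frame(n); cv2.imwrite(f"pics/{n}1.png",f["img"])
    im=f["img"].copy()
    if n=="wrist":
        for i in range(4):
            for a in(0,.38):
                q,_=arc(-.94+.5*i+a+YAW,.0125); u=proj(f,q); print(i+1,a,u.round(0))
                cv2.circle(im,tuple(int(v) for v in u),3,(0,0,255),1)
        u=proj(f,np.r_[CEN,.01]);cv2.circle(im,tuple(int(v) for v in u),3,(255,0,0),1)
        s=arm.get_state(); u=proj(f,s["tcp_pos"]-[0,0,.022]);cv2.circle(im,tuple(int(v) for v in u),3,(0,255,0),1)
        cv2.imwrite("pics/wrist1o.png",im)
E
```

```text
time: 2.65
tcp_pos: [0.6055, 0.0282, 0.1298]
eef_rot: [-180.0, 0.0, 39.7]
ft_force: [0.8, 0.3, -0.6]
opening: 0.0002
[-9.68916196e+00  7.84760245e+00 -5.25519703e+00  7.69509540e+01
  1.12497277e-02  1.30629601e+02] [-0.7, 0.7, -0.2, -0.0, 0.0, 0.1]
1 0 [321. 215.]
1 0.38 [297. 169.]
2 0 [285. 155.]
2 0.38 [239. 123.]
3 0 [222. 116.]
3 0.38 [166. 110.]
4 0 [148. 113.]
4 0.38 [101. 135.]
```

View pics/wrist1o.png

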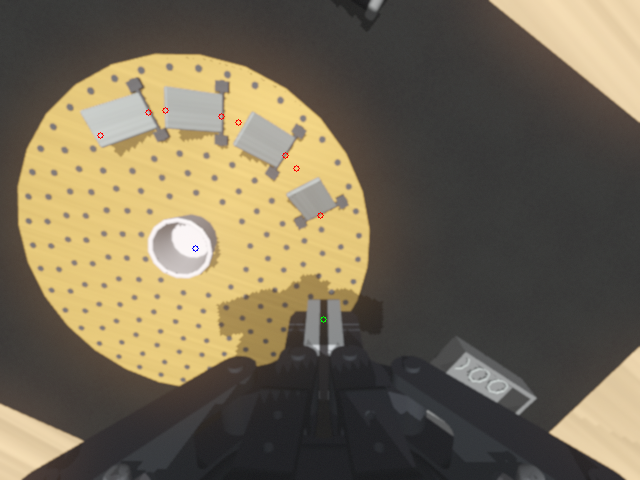

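The wrist view agrees with the model: leaf 1's feet at (300,222) and (341,202) have their midpoint on the predicted hinge at (321,215), and the others are within ~3 px. The closed fingertips are at (323,320), behind hinge 1. Next I descend.

```bash
python3 -m handwheel '[255,0,1,8,0,0,0, 255,0,1,20,0,0,0, 255,0,1,33,0,0,0, 255,0,1,46,0,0,0, 255,0,1,58,0,0,0, 255,0,1,68,0,0,0, 255,0,1,77,0,0,0, 255,0,1,84,0,0,0, 255,0,1,88,0,0,0, 255,0,1,91,0,0,0, 255,0,1,91,0,0,0]'; python3 - <<'E'
from h import *
p,y=arc(-.88,.039); print(rel(p,y))
for ph in np.linspace(-.88,-.88+.06*11,12): print(round(ph,2),rel(*arc(ph,.0388)))
f=viewer.grab_frame("wrist"); cv2.imwrite("pics/wrist2.png",f["img"])
f=viewer.grab_frame("side"); cv2.imwrite("pics/side2.png",cv2.resize(f["img"][180:290,200:360],None,fx=5,fy=5,interpolation=cv2.INTER_CUBIC))
E
```

```text
time: 3.85
tcp_pos: [0.606, 0.0276, 0.0391]
eef_rot: [-180.0, 0.0, 39.7]
ft_force: [0.6, 0.5, 0.7]
opening: -0.0001
[-0.8, -0.1, 0.1, -0.0, 0.0, 0.1]
-0.88 [-0.8, -0.1, 0.3, -0.0, 0.0, 0.1]
-0.82 [4.6, -0.3, 0.3, -0.0, 0.0, -3.3]
-0.76 [10.0, -0.7, 0.3, -0.0, 0.0, -6.8]
-0.7 [15.3, -1.5, 0.3, -0.0, 0.0, -10.2]
-0.64 [20.6, -2.7, 0.3, -0.0, 0.0, -13.6]
-0.58 [25.8, -4.1, 0.3, -0.0, 0.0, -17.1]
-0.52 [30.9, -5.8, 0.3, -0.0, -0.0, -20.5]
-0.46 [35.9, -7.9, 0.3, -0.0, -0.0, -24.0]
-0.4 [40.8, -10.2, 0.3, -0.0, -0.0, -27.4]
-0.34 [45.5, -12.8, 0.3, -0.0, -0.0, -30.8]
-0.28 [50.0, -15.7, 0.3, -0.0, -0.0, -34.3]
-0.22 [54.4, -18.9, 0.3, -0.0, -0.0, -37.7]
```

View pics/side2.png

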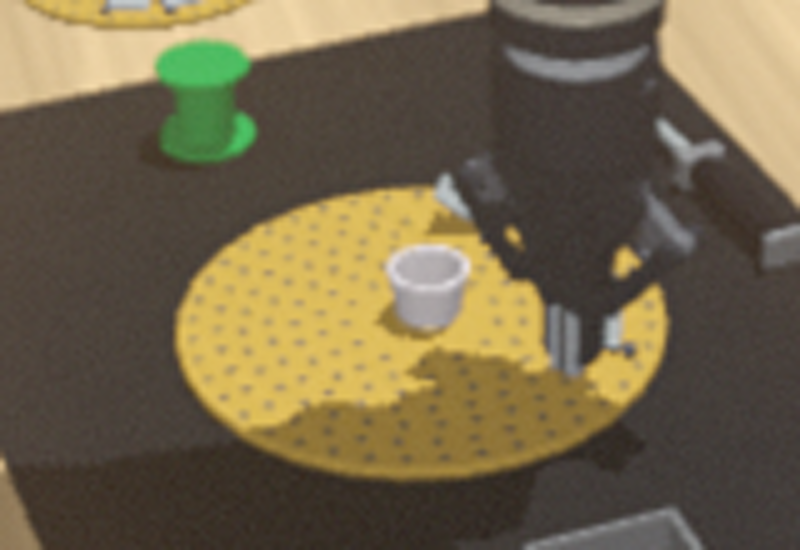

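View pics/wrist2.png

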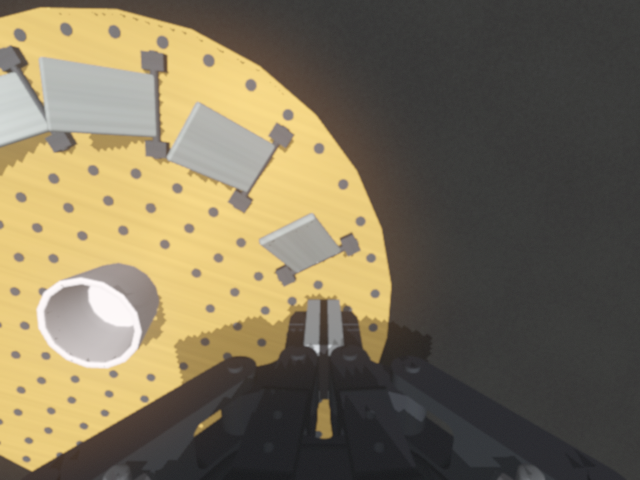

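```bash
python3 -m handwheel '[255,4.6,-0.3,0.3,0,0,-3.3, 255,10,-0.7,0.3,0,0,-6.8, 255,15.3,-1.5,0.3,0,0,-10.2, 255,20.6,-2.7,0.3,0,0,-13.6, 255,25.8,-4.1,0.3,0,0,-17.1, 255,30.9,-5.8,0.3,0,0,-20.5, 255,35.9,-7.9,0.3,0,0,-24, 255,35.9,-7.9,0.3,0,0,-24]'; python3 - <<'E'
from h import *
print(arm.get_state()["ft_force"],rel(*arc(-.46,.0388)))
f=viewer.grab_frame("wrist"); cv2.imwrite("pics/wrist3.png",f["img"])
s=arm.get_state()
for ph in np.arange(-.46,.21,.06): print(round(ph,2),rel(*arc(ph,.0388),s))
E
```

```text
time: 4.75
tcp_pos: [0.6292, 0.057, 0.0396]
eef_rot: [180.0, -0.0, 63.8]
ft_force: [-0.5, 0.2, 1.1]
opening: 0.0
[-0.47072667  0.15746905  1.06096863] [-0.6, -0.3, 0.8, 0.0, -0.0, 0.1]
-0.46 [-0.4, -0.3, 0.7, 0.0, -0.0, 0.0]
-0.4 [5.0, -0.4, 0.7, 0.0, -0.0, -3.4]
-0.34 [10.4, -0.9, 0.7, 0.0, -0.0, -6.9]
-0.28 [15.8, -1.7, 0.7, 0.0, -0.0, -10.3]
-0.22 [21.0, -2.8, 0.7, 0.0, -0.0, -13.7]
-0.16 [26.2, -4.3, 0.7, 0.0, -0.0, -17.2]
-0.1 [31.4, -6.0, 0.7, 0.0, -0.0, -20.6]
-0.04 [36.3, -8.1, 0.7, 0.0, -0.0, -24.1]
0.02 [41.2, -10.4, 0.7, 0.0, -0.0, -27.5]
0.08 [45.9, -13.1, 0.7, 0.0, -0.0, -30.9]
0.14 [50.5, -16.0, 0.7, 0.0, -0.0, -34.4]
0.2 [54.8, -19.2, 0.7, 0.0, -0.0, -37.8]
```

View pics/wrist3.png

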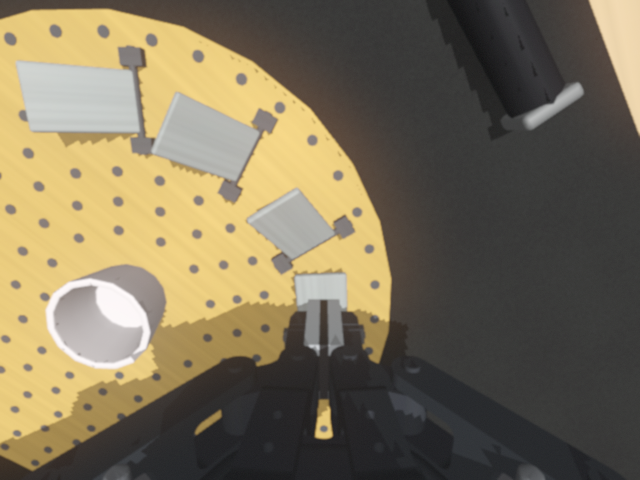

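Leaf 1 is going down under the tips (free end at 321,274) with almost no force. Leaves 2–4 still stand. Continuing.

```bash
python3 -m handwheel '[255,5,-0.4,0.7,0,0,-3.4, 255,10.4,-0.9,0.7,0,0,-6.9, 255,15.8,-1.7,0.7,0,0,-10.3, 255,21,-2.8,0.7,0,0,-13.7, 255,26.2,-4.3,0.7,0,0,-17.2, 255,31.4,-6,0.7,0,0,-20.6, 255,36.3,-8.1,0.7,0,0,-24.1, 255,41.2,-10.4,0.7,0,0,-27.5, 255,41.2,-10.4,0.7,0,0,-27.5]'; python3 - <<'E'
from h import *
f=viewer.grab_frame("wrist"); cv2.imwrite("pics/wrist4.png",f["img"])
f=viewer.grab_frame("side"); cv2.imwrite("pics/side4.png",cv2.resize(f["img"][180:290,200:360],None,fx=5,fy=5,interpolation=cv2.INTER_CUBIC))
s=arm.get_state(); print(s["tcp_pos"],s["ft_force"])
for ph in np.arange(.02,.70,.06): print(round(ph,2),rel(*arc(ph,.0388),s))
E
```

```text
time: 5.7
tcp_pos: [0.6377, 0.0983, 0.0386]
eef_rot: [180.0, -0.0, 91.2]
ft_force: [0.0, 0.3, 0.4]
opening: 0.0002
[0.63765946 0.097956   0.03851458] [-0.17758223  0.69123788  0.92383779]
0.02 [0.3, 0.3, -0.3, 0.0, -0.0, -0.1]
0.08 [5.7, 0.2, -0.3, 0.0, -0.0, -3.5]
0.14 [11.1, -0.3, -0.3, 0.0, -0.0, -7.0]
0.2 [16.4, -1.2, -0.3, 0.0, -0.0, -10.4]
0.26 [21.7, -2.3, -0.3, 0.0, -0.0, -13.9]
0.32 [26.9, -3.7, -0.3, 0.0, -0.0, -17.3]
0.38 [32.0, -5.5, -0.3, 0.0, -0.0, -20.7]
0.44 [37.0, -7.6, -0.3, 0.0, -0.0, -24.2]
0.5 [41.9, -9.9, -0.3, 0.0, -0.0, -27.6]
0.56 [46.6, -12.6, -0.3, 0.0, -0.0, -31.0]
0.62 [51.1, -15.5, -0.3, 0.0, -0.0, -34.5]
0.68 [55.5, -18.7, -0.3, 0.0, -0.0, -37.9]
```

View pics/wrist4.png

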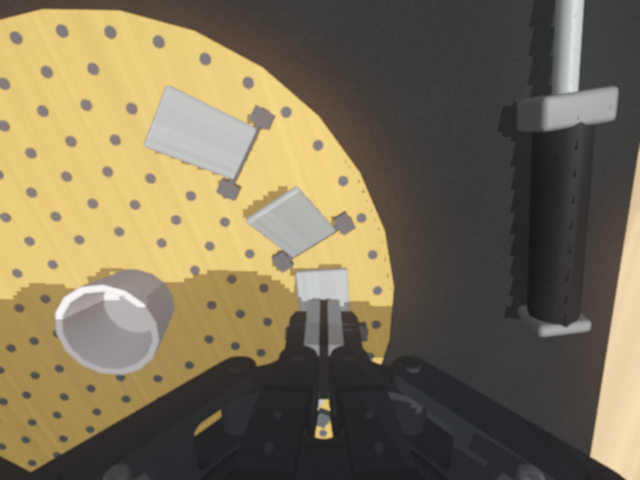

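View pics/side4.png

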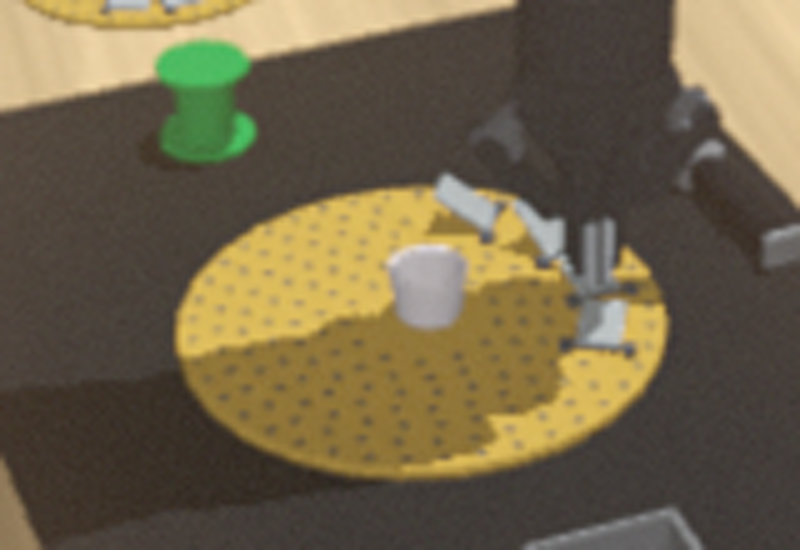

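Leaf 1 lies flat behind the fingers (side crop 605,325), leaf 2 is going down, leaves 3 and 4 stand, and the plate hasn't moved.

```bash
python3 -m handwheel '[255,5.7,0.2,0,0,0,-3.5, 255,11.1,-0.3,0,0,0,-7, 255,16.4,-1.2,0,0,0,-10.4, 255,21.7,-2.3,0,0,0,-13.9, 255,26.9,-3.7,0,0,0,-17.3, 255,32,-5.5,0,0,0,-20.7, 255,37,-7.6,0,0,0,-24.2, 255,41.9,-9.9,0,0,0,-27.6, 255,44.3,-11.2,0,0,0,-29.3, 255,44.3,-11.2,0,0,0,-29.3]'; python3 - <<'E'
from h import *
f=viewer.grab_frame("wrist"); cv2.imwrite("pics/wrist5.png",f["img"])
s=arm.get_state(); print(s["tcp_pos"],s["ft_force"],s["joint_positions"])
for ph in np.arange(.53,1.21,.06): print(round(ph,2),rel(*arc(ph,.0388),s))
E
```

```text
time: 6.8
tcp_pos: [0.6253, 0.1422, 0.0384]
eef_rot: [180.0, -0.0, 120.4]
ft_force: [0.0, -0.6, -0.2]
opening: 0.0001
[0.62540743 0.14202321 0.03829071] [-0.18482211 -0.01086331  1.00262676] [ 1.13278129e+00  1.71656906e+01 -4.40748775e+00  6.84305419e+01
  6.41044038e-03  6.07504277e+01]
0.53 [-0.1, 0.2, -0.5, -0.0, -0.0, 0.0]
0.59 [5.3, 0.0, -0.5, 0.0, -0.0, -3.4]
0.65 [10.6, -0.4, -0.5, 0.0, -0.0, -6.9]
0.71 [16.0, -1.3, -0.5, 0.0, -0.0, -10.3]
0.77 [21.2, -2.4, -0.5, 0.0, -0.0, -13.7]
0.83 [26.5, -3.8, -0.5, 0.0, -0.0, -17.2]
0.89 [31.6, -5.6, -0.5, 0.0, -0.0, -20.6]
0.95 [36.6, -7.6, -0.5, 0.0, -0.0, -24.0]
1.01 [41.4, -10.0, -0.5, 0.0, -0.0, -27.5]
1.07 [46.1, -12.6, -0.5, 0.0, -0.0, -30.9]
1.13 [50.7, -15.5, -0.5, 0.0, -0.0, -34.4]
1.19 [55.0, -18.7, -0.5, 0.0, -0.0, -37.8]
```

View pics/wrist5.png

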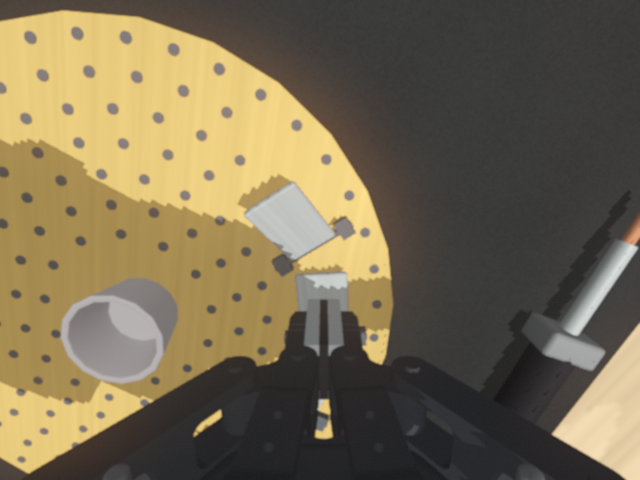

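Leaf 3 (321,285) is nearly flat under the tips and leaf 4 (292,220) still stands. Continuing to the end of the row.

```bash
python3 -m handwheel '[255,5.3,0.1,0,0,0,-3.4, 255,10.6,-0.4,0,0,0,-6.9, 255,16,-1.3,0,0,0,-10.3, 255,21.2,-2.4,0,0,0,-13.7, 255,26.5,-3.8,0,0,0,-17.2, 255,31.6,-5.6,0,0,0,-20.6, 255,36.6,-7.6,0,0,0,-24, 255,41.4,-10,0,0,0,-27.5, 255,46.1,-12.6,0,0,0,-30.9, 255,50.7,-15.5,0,0,0,-34.4, 255,55,-18.7,0,0,0,-37.8, 255,55,-18.7,0,0,0,-37.8]'; python3 - <<'E'
from h import *
f=viewer.grab_frame("wrist"); cv2.imwrite("pics/wrist6.png",f["img"])
f=viewer.grab_frame("side"); cv2.imwrite("pics/side6.png",cv2.resize(f["img"][180:290,200:360],None,fx=5,fy=5,interpolation=cv2.INTER_CUBIC))
s=arm.get_state(); print(s["tcp_pos"],s["ft_force"])
for ph in np.arange(1.19,1.4,.06): print(round(ph,2),rel(*arc(ph,.0388),s))
E
```

```text
time: 8.05
tcp_pos: [0.5811, 0.18, 0.0382]
eef_rot: [-180.0, -0.0, 158.3]
ft_force: [-0.2, -0.3, -0.5]
opening: 0.0002
[0.58162476 0.17983653 0.03833855] [-0.28506121  0.4448232  -0.25111971]
1.19 [0.2, 0.1, -0.5, 0.0, 0.0, -0.0]
1.25 [5.6, -0.0, -0.5, 0.0, 0.0, -3.5]
1.31 [11.0, -0.5, -0.5, 0.0, 0.0, -6.9]
1.37 [16.4, -1.3, -0.5, 0.0, 0.0, -10.4]
```

View pics/wrist6.png

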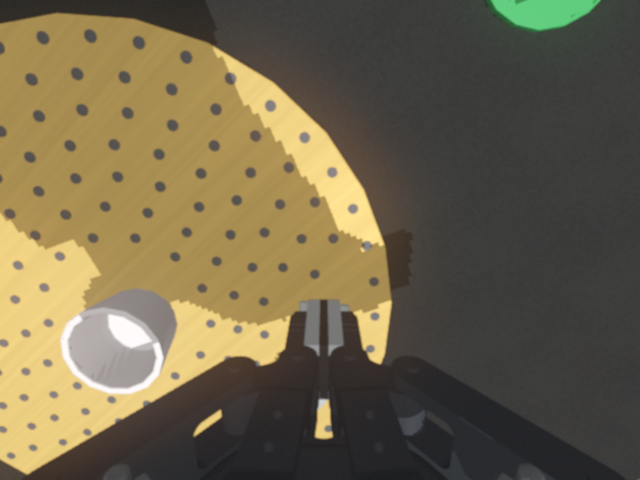

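View pics/side6.png

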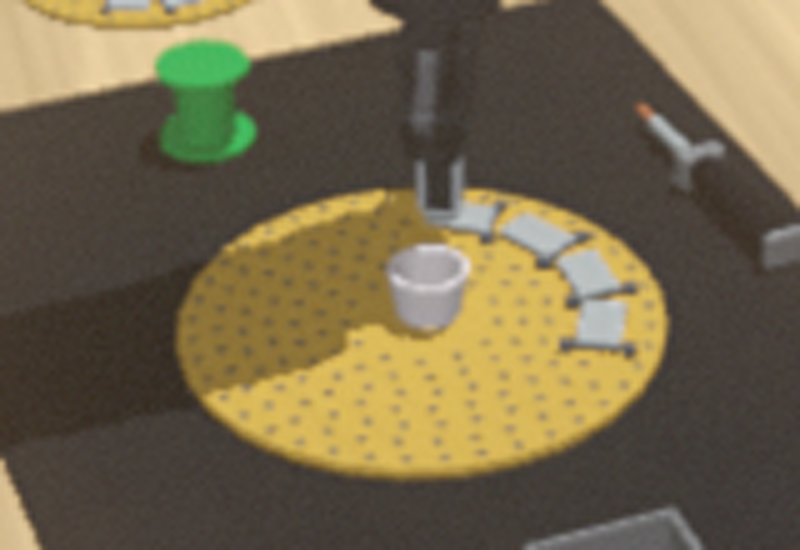

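```bash
python3 -m handwheel '[255,5.6,0,0,0,0,-3.5, 255,9,-0.3,0,0,0,-5.5, 255,9,-0.3,-5,0,0,-5.5, 255,9,-0.3,-18,0,0,-5.5, 255,9,-0.3,-38,0,0,-5.5, 255,9,-0.3,-60,0,0,-5.5, 255,9,-0.3,-85,0,0,-5.5, 255,9,-0.3,-108,0,0,-5.5, 255,9,-0.3,-125,0,0,-5.5, 255,9,-0.3,-135,0,0,-5.5, 255,9,-0.3,-138,0,0,-5.5, 255,9,-0.3,-138,0,0,-5.5]'; python3 - <<'E'
from h import *
for n,c in(("side",(180,290,200,360)),("top",(205,325,250,400)),("wrist",(0,480,0,640))):
    f=viewer.grab_frame(n); k=5 if n!="wrist" else 1
    im=f["img"].copy()
    if n=="wrist":
        for i in range(4):
            for a in(0,.38):
                q,_=arc(-.94+.5*i+a+YAW,.0125); u=proj(f,q); cv2.circle(im,tuple(int(v) for v in u),3,(0,0,255),1)
    cv2.imwrite(f"pics/{n}7.png",cv2.resize(im[c[0]:c[1],c[2]:c[3]],None,fx=k,fy=k,interpolation=cv2.INTER_CUBIC))
E
```

```text
time: 9.35
tcp_pos: [0.5732, 0.183, 0.1765]
eef_rot: [180.0, 0.0, 163.8]
ft_force: [0.7, -0.6, 0.8]
opening: 0.0
```

View pics/side7.png

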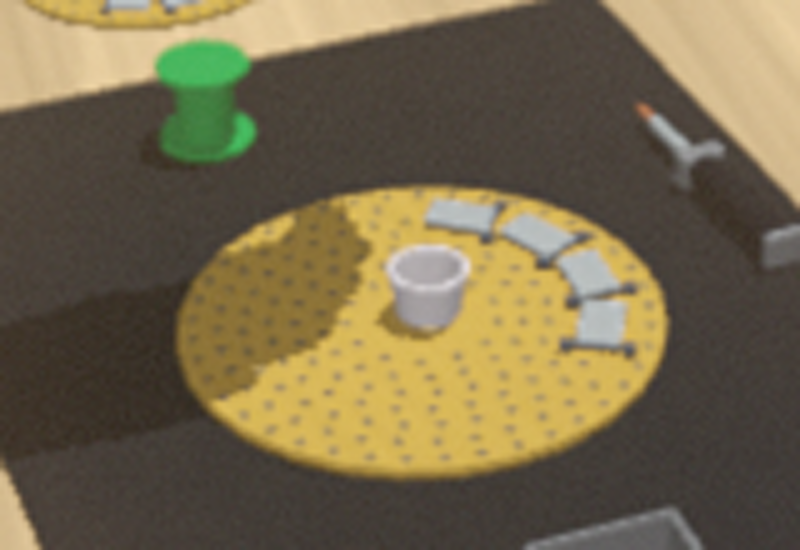

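View pics/wrist7.png

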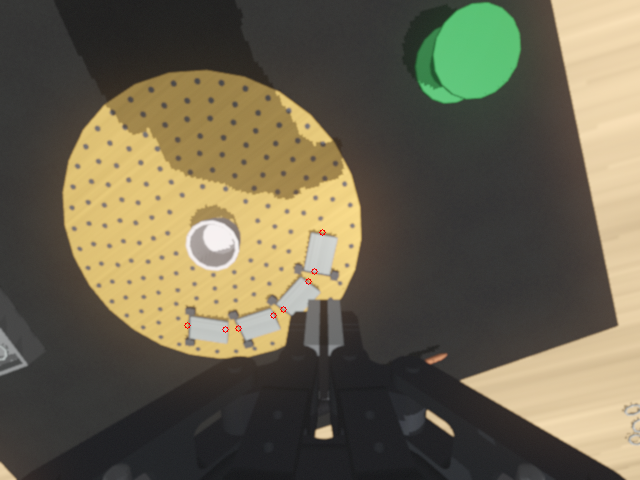

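View pics/top7.png

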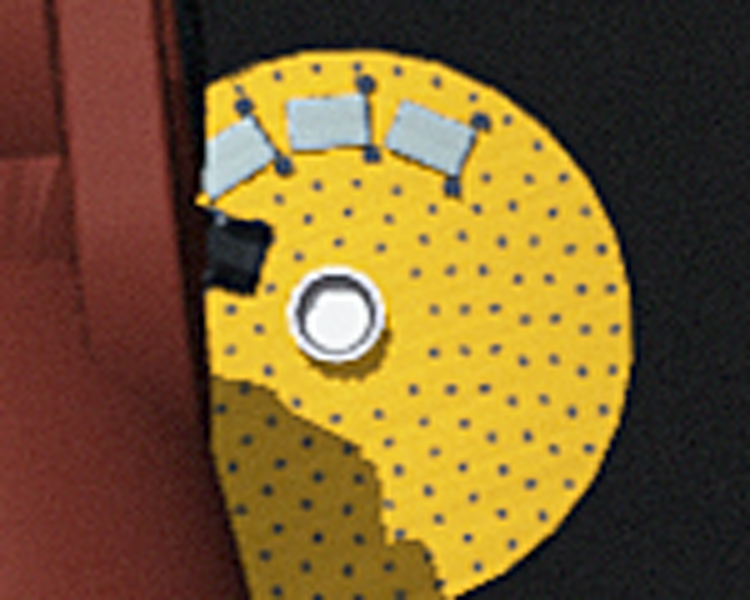

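All four leaves are flat: leaf tips match their predicted flat places. The hinge feet in the top crop (481,122 and 453,187) are at the same pixels as at the start. The pot, spool and iron are unmoved and the gripper is clear, so I'm handing in.

```bash
python3 -c "
from cell import arm
print(arm.sign_off())"
```

```text
the job is handed in; nothing more can be done
None
```

All four leaves are down flat. I pressed them in order, 1 to 4, in one low pass with the closed fingertips about 3 mm above the flat-leaf height. I then lifted clear and handed the job in at about 9.5 s of the 48 s allowed.

**Leaves:** In the last side and wrist pictures all four lie flat. Their free ends are within a few pixels of the predicted flat places. I did not measure the leaf angles directly.

**Order:** After the stops under leaves 1, 2 and 3, the pictures showed the later leaves still standing.

**Plate:** Leaf 1's hinge feet are at the same pixels in the top view as at the start, so the plate did not visibly move.

**Other objects:** The pot, spool and iron look unmoved. The tray was only partly in view in the final pictures, but the arm never went near it.

**Forces:** The readings taken at the stops stayed around 1 N, which is about the sensor noise. I did not record forces between stops.

**Disagreements:** The side camera placed the plate's centre about 3 mm from where the top camera did; I used the top one. One hinge foot triangulated 2–3 mm lower than the others. The wrist view agreed with the top-camera fit to within about 3 pixels.

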